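# Tuck the green-label tub under its display riser at the food stall

## Robot

A 7-joint arm with a two-finger parallel gripper is mounted at the origin on the work surface. World frame = base frame: x ahead of the robot, y to its left, z up, the work surface at z = 0. Lengths are in mm, angles in rad, forces in N, time in s.
With the tool pointing down it reaches from about 400 to 750 mm from the base axis. Payload 19.5 kg.
Tool frame: the origin (TCP) lies at the very end of the fingers, on their centre line; the grasp point (between the pads) lies 19 mm behind it (ctrl.tcp_to_grasp is the y of the grasp point in the tool frame, in mm); y points along the fingers, x is the direction in which the jaws open and shut, and the axes are right-handed (so a half turn about y gives the same grasp; the last joint's range is limited). The gripper opens to 85 mm and grips with 20 to 120 N. Pads are 22 mm wide; open, the fingers measure 114 mm over their backs; the gripper's body (76 mm by 85 mm) begins 54 mm behind the grasp point. The pads swing forward as they close: fully open they stand 13 mm farther back than shut.
Start: joints at [1.226, 0.707, -0.028, 1.485, 0.022, 0.951, -0.075], TCP at [171.454, -548.815, 231.268] pointing down, gripper open.
Joint ranges: [-2.71, 2.71], [-0.32, 2.16], [-1.57, 1.52], [0, 2.45], [-1.46, 4.6], [0, 2.02], [-2.83, 2.83]. Speed limits (rad/s): [1.89, 1.89, 2.57, 2.57, 3.01, 3.01, 3.01].

## Interface

Orientations are given as a rotation vector (axis times angle).
In Python, from station import ctrl gives the robot as it stands.
- The arm moves only by the shell command python3 -m crank 'ROWS' [FORCE]. ROWS is JSON, a list of rows, each an object with "translation": the shift along the tool's x, y, z in units of 0.12 m (1.0 is 0.12 m), a list of three; "spin": the turn about the tool's y in units of 2 pi rad (1.0 is 2 pi rad); "hand": the closure, from -1 (fully open) to 1 (shut), so that 0 is half open. A call has 1 to 12 rows; each row is the pose to reach, as a shift and turn from the pose measured when the call began, along the tool's axes at that moment, turning the shorter way round; what a row does not reach only later rows make up. A row lasts 1/8 s, in which the tool goes at most 62.5 mm and 10.7 degrees, less where a joint would pass 70% of its speed; a pose out of reach is approached as far as the arm can. A call with a number of a shift or a turn outside -1 to 1 is refused whole. A call with a gripper value outside its range is refused whole. The fingers move at their own pace and stop on an object; FORCE is the grip in N (left out, the last holds). Time passes only in rows, so rows that repeat a pose let the fingers close. It gives the time, the measured TCP pose, the force and the opening at its end, in the units of the state.
- ctrl.get_state(): the state, without advancing time (a new reading comes with each control period).
- ctrl.read_camera(name): name is "scene" or "top" or "wrist"; returns the picture (384x512x3 uint8, red, green, blue); there is no depth.
- ctrl.camera_model(name): a dict with "fx", "fy", "cx", "cy" (pixels), "extrinsics" (4x4, takes a point from world to camera coordinates); the wrist camera has in their place "hand_eye" (4x4, takes a point from camera to tool coordinates, whose origin is the TCP and whose axes are the tool frame's). Camera axes: x right, y up, looking along -z (the intrinsics and any distortion apply to the point x, -y, -z); pixel columns grow to the right and rows downward; lengths in mm; the calibration is good to about 2 mm. A picture is of the moment at which its call begins: read the wrist's pose just before it. camera_model takes no time and is no camera call.
- ctrl.finish_job(): hands the job in, once; it reports no verdict.
The state is a dict: "t": time; "q": joint angles; "qvel": joint speeds; "joint_torque": joint torques, N m; "tcp_pos": TCP position; "tool_rot": TCP orientation; "wrist_force": force on the tool from outside, world axes, zero at the start; "ft_torque": the same for the moment, N m; "width": finger opening in mm.
Only numpy, scipy, OpenCV 4.12 (cv2) and the standard library are available. Lean on these libraries where they do the work, as an engineer would, in place of code of your own. Each camera call takes 0.05 s, during which the arm holds its last target.

## Task

Slide the loose tub with the green label, lengthwise and flat on the table, under the display riser with the green band, entering from its banded side, which faces the robot. Push it in until only about 20 mm of the tub still sticks out in front, so that a customer can pull it out again. Leave the yellow-label and red-label tubs where they are.

Things in the scene. Friction and masses are not known exactly. Their poses are not given: they have to be found in the camera images.
- green_tub: Closed black food tub, grey lid rim, green label on top: a plain box 120 mm long (its x), 60 mm wide (y), 40 mm high, about 0.25 kg. Origin at the centre of its underside, z up. Starts loose on the table, to the left or right. Either end may lead.
- green_riser: Fixed wooden riser, green edges, green band 40 mm deep on top at the front; 160 mm deep (x), 110 wide (y). Board, top 62 mm up, on 10 mm side walls; tunnel 90 wide, 50 high, open front and back. Origin: on the table under mid front edge; x points into the tunnel. Crackers fixed on top from 78 mm behind the front, to 83 mm high. A tub with 20 mm sticking out has its centre at x = 40 mm.
- yellow_tub: Bystander: a tub exactly like the green one but with a yellow label, on the other side of the table from the green tub. Origin at the centre of its underside, x along its length.
- red_tub: Bystander: a tub like the others with a red label, already under a second fixed riser, shaped like the green one but with red edges. Its origin (centre of its underside) lies 40 mm behind that riser's front edge on the middle line; its x points into that riser's tunnel.
Mind the look-alikes: they are no part of the job. What is shaped like the green_riser but white is not meant.

How it is judged:
By the outcome, as a careful person would: the job done as asked, in the order asked, and still so for the second after the job is handed in, with the robot touching nothing.
It also fails if it takes over 54 s, if anything falls off the work surface, if the arm or the gripper's body presses on something with over 40 N, if the wrist force passes 120 N, or if a joint passes its speed limit or range.

## Working session

There is one attempt and no reset: what is moved stays moved. The work goes in short steps, Python scripts to look and compute and a shell command to move; the robot and the scene stay as the last step left them, time stands still between calls to the robot, and variables do not carry over. Pictures are saved under pics/ and viewed, and the job is handed in when it is done.

```bash
mkdir -p pics; ls
python3 - <<'E'
from station import ctrl
import cv2,numpy as np
np.set_printoptions(precision=3,suppress=True)
print(ctrl.get_state())
for n in("scene","top","wrist"):
    print(n,ctrl.camera_model(n))
for n in("scene","top"):
    im=ctrl.read_camera(n); cv2.imwrite(f"pics/{n}0.png",cv2.cvtColor(im,cv2.COLOR_RGB2BGR))
E
```

```text
pics
{'t': 0.0, 'q': array([ 1.226,  0.707, -0.028,  1.485,  0.022,  0.951, -0.075]), 'qvel': array([ 0.001,  0.   , -0.002,  0.   ,  0.001,  0.001, -0.   ]), 'joint_torque': array([ -0.001, -88.321,   1.234, -23.616,   0.017,   0.007,  -0.   ]), 'tcp_pos': array([ 171.367, -548.591,  230.83 ]), 'tool_rot': array([-1.337,  0.984, -0.982]), 'wrist_force': array([-0.287,  0.437,  0.51 ]), 'ft_torque': array([ 0.02 , -0.002,  0.001]), 'width': 85.33452265864909}
scene {'fx': 398.32056977070295, 'fy': 398.32056977070295, 'cx': 257.01779186205835, 'cy': 192.70657224825652, 'extrinsics': array([[   -0.705,     0.709,     0.008,   386.981],
       [   -0.588,    -0.59 ,     0.554,   313.651],
       [    0.397,     0.386,     0.833, -1190.696],
       [    0.   ,     0.   ,     0.   ,     1.   ]])}
top {'fx': 490.42065548320807, 'fy': 490.42065548320807, 'cx': 260.3210360923799, 'cy': 192.3796923124501, 'extrinsics': array([[    0.016,    -1.   ,     0.012,   -12.352],
       [    0.995,     0.017,     0.095,  -535.689],
       [   -0.095,     0.011,     0.995, -1050.612],
       [    0.   ,     0.   ,     0.   ,     1.   ]])}
wrist {'fx': 302.5819280424751, 'fy': 302.5819280424751, 'cx': 250.55802013059233, 'cy': 187.9462243391301, 'hand_eye': array([[   1.   ,   -0.   ,   -0.   ,    0.733],
       [  -0.   ,    0.326,   -0.945, -141.973],
       [   0.   ,    0.945,    0.326,   83.356],
       [   0.   ,    0.   ,    0.   ,    1.   ]])}
```

View pics/top0.png

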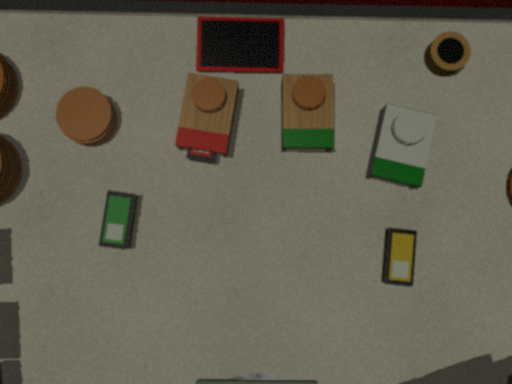

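View pics/scene0.png

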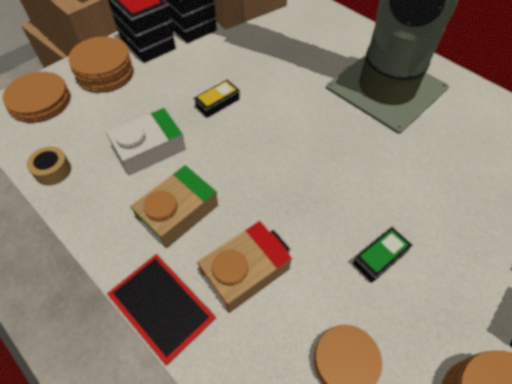

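The top view shows the green tub at (118,219), the yellow tub at (400,257) and the red tub under the red riser at (202,153). The risers are wooden with a green band at (308,112), a white decoy with a green band at (403,145), and a red-edged one at (208,113).

Possible mix-ups:
- **Tub:** (118,219) has a green label, (400,257) yellow and (202,153) red. I choose (118,219).
- **Riser:** (308,112) is wood with green, (403,145) is white and (208,113) is red. I choose (308,112).

```bash
cat > h.py <<'E'
import numpy as np,cv2
from station import ctrl
from scipy.spatial.transform import Rotation as R
np.set_printoptions(precision=2,suppress=True)
def cam(n,st=None):
    m=ctrl.camera_model(n)
    if n=="wrist":
        st=st or ctrl.get_state(); T=np.eye(4);T[:3,:3]=R.from_rotvec(st['tool_rot']).as_matrix();T[:3,3]=st['tcp_pos']
        W=T@m['hand_eye']   # cam->world
    else: W=np.linalg.inv(m['extrinsics'])
    return m,W
def p2w(n,uv,z,st=None):
    m,W=cam(n,st); uv=np.atleast_2d(uv).astype(float)
    d=np.c_[(uv[:,0]-m['cx'])/m['fx'],-(uv[:,1]-m['cy'])/m['fy'],-np.ones(len(uv))]@W[:3,:3].T
    o=W[:3,3]; return o+d*((z-o[2])/d[:,2])[:,None]
def w2p(n,X,st=None):
    m,W=cam(n,st); c=(np.atleast_2d(X)-W[:3,3])@W[:3,:3]
    return np.c_[m['cx']+m['fx']*c[:,0]/-c[:,2],m['cy']-m['fy']*c[:,1]/-c[:,2]]
def snap(n,f):
    st=ctrl.get_state(); im=cv2.cvtColor(ctrl.read_camera(n),cv2.COLOR_RGB2BGR); cv2.imwrite(f"pics/{f}.png",im); return im,st
def box(x,y,yaw,l,w,z,x0=None):
    c=np.array([[-l/2,-w/2],[l/2,-w/2],[l/2,w/2],[-l/2,w/2]])
    if x0 is not None: c[:,0]+=l/2+x0
    Rm=np.array([[np.cos(yaw),-np.sin(yaw)],[np.sin(yaw),np.cos(yaw)]])
    return np.c_[c@Rm.T+[x,y],np.full(4,z)]
def rect(n,im,cl,win,z,st=None):
    h=cv2.cvtColor(im,cv2.COLOR_BGR2HSV); lo,hi=cl
    m=cv2.inRange(h,lo,hi); k=np.zeros_like(m);k[win[1]:win[3],win[0]:win[2]]=255; m&=k
    k,l,s,_=cv2.connectedComponentsWithStats(m); i=1+np.argmax(s[1:,4])
    v,u=np.nonzero(l==i); P=p2w(n,np.c_[u,v],z,st)[:,:2]
    r=cv2.minAreaRect(P.astype(np.float32)); return r,P.mean(0)
E
python3 - <<'E'
from h import *
G=((45,80,30),(80,255,255)); Y=((20,80,30),(35,255,255))
t=cv2.imread("pics/top0.png"); s=cv2.imread("pics/scene0.png")
print("tub top",rect("top",t,G,(90,180,150,260),40))
print("tub scn",rect("scene",s,G,(340,215,430,290),40))
print("ris top",rect("top",t,G,(275,60,345,160),62))
print("ris scn",rect("scene",s,G,(130,160,225,240),62))
print("yel top",rect("top",t,Y,(370,220,430,300),40))
c=np.hstack([cv2.resize(t[180:260,80:160],(400,400),interpolation=2),cv2.resize(t[60:160,260:360],(400,400),interpolation=2)])
cv2.imwrite("pics/crop0.png",c)
E
```

```text
tub top (((470.7586669921875, 304.9217834472656), (50.373390197753906, 104.25993347167969), 83.5377197265625), array([479.35, 304.32]))
tub scn (((472.08013916015625, 306.2485046386719), (51.488372802734375, 106.1623306274414), 83.60543060302734), array([482.58, 305.49]))
ris top (((650.2077026367188, -103.65779876708984), (41.39423370361328, 107.83826446533203), 1.0443848371505737), array([ 650.91, -103.79]))
ris scn (((653.6085815429688, -101.71202087402344), (37.16981887817383, 108.83816528320312), 1.032089352607727), array([ 653.65, -100.49]))
yel top (((400.98291015625, -307.0758056640625), (53.167686462402344, 108.23947143554688), 84.68363952636719), array([ 407.44, -307.59]))
```

View pics/crop0.png

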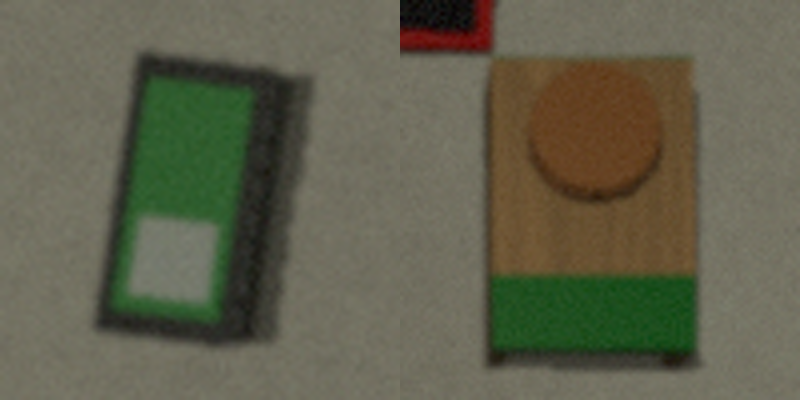

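The crop confirms both choices: a loose tub with a green label (left), and the wooden riser with a green band and its front facing the robot (right). The measured sizes match what was given: the label is about 104×50 mm, the band 41×108 mm, and the two cameras agree to 2–3 mm.

```bash
cat >> h.py <<'E'
def plan(pos,yaw=None):
    """print tool-axis shift (units) and spin to reach world pos with tool x at world yaw(deg, mod 180)"""
    st=ctrl.get_state(); M=R.from_rotvec(st['tool_rot']).as_matrix(); 
    d=np.array(pos)-st['tcp_pos']; cy=np.degrees(np.arctan2(M[1,0],M[0,0]))
    print('t',round(st['t'],2),'tcp',st['tcp_pos'],'xyaw',round(cy,2),'q',st['q'],'F',st['wrist_force'],'w',round(st['width'],1))
    print('M\n',M); print('shift units',np.array2string(M.T@d/120,precision=4))
    if yaw is not None:
        e=(yaw-cy+90)%180-90; print('turn world deg',e,'spin units',-e/360)
E
python3 -c "
from h import *
plan([431,310,30],83.5)"
```

```text
t 0.1 tcp [ 171.39 -548.63  230.88] xyaw -72.65 q [ 1.23  0.71 -0.03  1.48  0.02  0.95 -0.08] F [-0.22 -0.27  0.76] w 85.7
M
 [[ 0.3  -0.    0.95]
 [-0.95  0.    0.3 ]
 [-0.   -1.   -0.  ]]
shift units [-6.1832  1.6798  4.1985]
turn world deg -23.84754493486207 spin units 0.06624318037461686
```

```bash
python3 -m crank '[{"translation":[0,0,1],"spin":-0.166,"hand":-1},{"translation":[0,0,1],"spin":-0.166,"hand":-1},{"translation":[0,0,1],"spin":-0.166,"hand":-1},{"translation":[0,0,1],"spin":-0.166,"hand":-1},{"translation":[0,0,1],"spin":-0.166,"hand":-1},{"translation":[0,0,1],"spin":-0.166,"hand":-1}]' 60
python3 -c "
from h import *
plan([431,-340,231],10)"
```

```text
t: 0.85
tcp_pos: [285.8, -512.8, 230.6]
tool_rot: [-1.562, 0.173, -0.172]
wrist_force: [-0.5, 0.2, 0.3]
width: 85.2
t 0.85 tcp [ 285.77 -512.8   230.61] xyaw -12.62 q [ 1.16  0.74 -0.32  1.43  0.25  1.01  0.57] F [-0.52  0.17  0.27] w 85.2
M
 [[ 0.98 -0.    0.22]
 [-0.22  0.    0.98]
 [-0.   -1.    0.  ]]
shift units [ 0.8663 -0.0018  1.6697]
turn world deg 22.62240581305771 spin units -0.06284001614738254
```

```bash
python3 -m crank '[{"translation":[0.4,0,0.5],"spin":-0.03},{"translation":[0.9,0,1],"spin":-0.063},{"translation":[0.9,0,1],"spin":-0.063},{"translation":[0.9,0,1],"spin":-0.063}]' 
python3 -c "
from h import *
plan([480,-280,231],28)"
```

```text
t 0.85 tcp [ 285.77 -512.8   230.61] xyaw -12.62 q [ 1.16  0.74 -0.32  1.43  0.25  1.01  0.57] F [-0.52  0.17  0.27] w 85.2
M
 [[ 0.98 -0.    0.22]
 [-0.22  0.    0.98]
 [-0.   -1.    0.  ]]
shift units [ 1.1555 -0.0013  2.2468]
turn world deg 40.622405813057696 spin units -0.1128400161473825schema error: expected keys translation, spin, hand
```

All the keys are needed in every row.

```bash
python3 -m crank '[{"translation":[0.4,0,0.5],"spin":-0.03,"hand":-1},{"translation":[0.9,0,1],"spin":-0.063,"hand":-1},{"translation":[0.9,0,1],"spin":-0.063,"hand":-1},{"translation":[0.9,0,1],"spin":-0.063,"hand":-1}]' 
python3 -c "
from h import *
plan([480,-280,231],28)"
```

```text
t: 1.35
tcp_pos: [419.5, -417.2, 230.4]
tool_rot: [-1.564, -0.141, 0.141]
wrist_force: [0.2, -1.3, 0.7]
width: 85.5
t 1.35 tcp [ 419.48 -417.21  230.35] xyaw 10.29 q [ 0.93  0.76 -0.41  1.41  0.32  1.04  0.63] F [ 0.16 -1.34  0.74] w 85.5
M
 [[ 0.98 -0.   -0.18]
 [ 0.18  0.    0.98]
 [ 0.   -1.    0.  ]]
shift units [ 0.7006 -0.0024  1.0349]
turn world deg 17.705550120785887 spin units -0.049182083668849685
```

```bash
python3 -m crank '[{"translation":[0.35,0,0.5],"spin":-0.025,"hand":-1},{"translation":[0.7,0,1],"spin":-0.049,"hand":-1},{"translation":[0.7,0,1],"spin":-0.049,"hand":-1},{"translation":[0.7,0,1],"spin":-0.049,"hand":-1}]' 
python3 -c "
from h import *
plan([510,-130,231],45)"
```

```text
t: 1.85
tcp_pos: [480.8, -283.4, 230.7]
tool_rot: [-1.534, -0.383, 0.383]
wrist_force: [0.3, -0.4, 0.2]
width: 85.3
t 1.85 tcp [ 480.8  -283.36  230.71] xyaw 28.01 q [ 0.72  0.71 -0.48  1.54  0.37  0.98  0.62] F [ 0.29 -0.42  0.22] w 85.3
M
 [[ 0.88 -0.   -0.47]
 [ 0.47  0.    0.88]
 [ 0.   -1.    0.  ]]
shift units [0.815  0.0011 1.014 ]
turn world deg 16.99279079368455 spin units -0.04720219664912374
```

```bash
python3 -m crank '[{"translation":[0.4,0,0.5],"spin":-0.024,"hand":-1},{"translation":[0.8,0,1],"spin":-0.047,"hand":-1},{"translation":[0.8,0,1],"spin":-0.047,"hand":-1},{"translation":[0.8,0,1],"spin":-0.047,"hand":-1}]' 
python3 -c "
from h import *
plan([505,30,231],65)"
```

```text
t: 2.35
tcp_pos: [509.2, -132.0, 231.2]
tool_rot: [-1.48, -0.614, 0.613]
wrist_force: [-0.3, -0.9, -0.4]
width: 85.2
t 2.35 tcp [ 509.21 -131.98  231.15] xyaw 44.97 q [ 0.49  0.67 -0.55  1.65  0.41  0.93  0.57] F [-0.3  -0.92 -0.41] w 85.2
M
 [[ 0.71 -0.   -0.71]
 [ 0.71  0.    0.71]
 [ 0.   -1.    0.  ]]
shift units [0.9292 0.0049 0.9798]
turn world deg 20.02938054162027 spin units -0.055637168171167414
```

```bash
python3 -m crank '[{"translation":[0.46,0,0.5],"spin":-0.028,"hand":-1},{"translation":[0.93,0,0.98],"spin":-0.055,"hand":-1},{"translation":[0.93,0,0.98],"spin":-0.055,"hand":-1},{"translation":[0.93,0,0.98],"spin":-0.055,"hand":-1}]' 
python3 -c "
from h import *
plan([465,170,200],83.5)"
```

```text
t: 2.85
tcp_pos: [505.1, 30.4, 231.6]
tool_rot: [-1.383, -0.88, 0.878]
wrist_force: [-0.4, -1.3, 0.5]
width: 85.9
t 2.85 tcp [505.13  30.42 231.56] xyaw 64.81 q [ 0.22  0.66 -0.63  1.72  0.47  0.92  0.54] F [-0.39 -1.35  0.52] w 85.9
M
 [[ 0.43 -0.   -0.9 ]
 [ 0.9   0.    0.43]
 [ 0.   -1.    0.  ]]
shift units [0.9097 0.2662 0.7973]
turn world deg 18.685171725599858 spin units -0.05190325479333294
```

```bash
python3 -m crank '[{"translation":[0.45,0.1,0.4],"spin":-0.026,"hand":-1},{"translation":[0.91,0.27,0.8],"spin":-0.052,"hand":-1},{"translation":[0.91,0.27,0.8],"spin":-0.052,"hand":-1},{"translation":[0.91,0.27,0.8],"spin":-0.052,"hand":-1}]'
python3 - <<'E'
from h import *
im,st=snap("wrist","w1")
plan([431,290,180],83.5)
print(w2p("wrist",box(471.5,305.5,np.radians(-6.5),120,60,40),st))
E
```

```text
t: 3.35
tcp_pos: [465.0, 169.3, 199.0]
tool_rot: [-1.259, -1.125, 1.124]
wrist_force: [-0.3, -0.3, 0.4]
width: 85.6
t 3.4 tcp [465.46 168.28 199.27] xyaw 83.4 q [-0.04  0.7  -0.67  1.8   0.56  0.84  0.47] F [ 0.63  0.36 -0.05] w 85.3
M
 [[ 0.11 -0.   -0.99]
 [ 0.99  0.    0.11]
 [ 0.   -1.    0.  ]]
shift units [0.9744 0.1622 0.4017]
turn world deg 0.09645724597478988 spin units -0.0002679367943744163
[[362.   101.04]
 [348.81 215.75]
 [403.96 215.71]
 [424.56 101.03]]
```

View pics/w1.png

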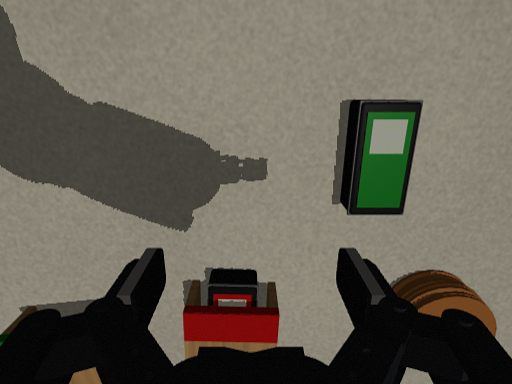

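The wrist view shows the green tub's lid with corners at about (359,101), (422,101), (404,214) and (348,214). That is within 3 px of the prediction. The red tub is ahead at (232,290).

```bash
python3 - <<'E'
from h import *
im=cv2.imread("pics/w1.png")
st=ctrl.get_state()
print(rect("wrist",im,((45,80,30),(80,255,255)),(330,90,430,225),40,st))
print(p2w("wrist",[[359,101],[422,101],[404,214],[348,214]],40,st))
E
python3 -m crank '[{"translation":[0.5,0.1,0.2],"spin":0,"hand":-1},{"translation":[0.97,0.2,0.4],"spin":0,"hand":-1},{"translation":[0.97,0.5,0.4],"spin":0,"hand":-1},{"translation":[0.97,0.5,0.4],"spin":0,"hand":-1}]' 
python3 -c "
from h import *
plan([431,310,60],83.5)"
```

```text
(((471.74774169921875, 304.3011169433594), (46.854095458984375, 100.54186248779297), 83.39517211914062), array([478.01, 303.62]))
[[408.8  278.67  40.  ]
 [415.74 338.7   40.  ]
 [533.3  327.36  40.  ]
 [526.28 266.93  40.  ]]
t: 3.9
tcp_pos: [431.7, 287.2, 138.2]
tool_rot: [-1.262, -1.12, 1.125]
wrist_force: [-0.2, -0.7, -0.0]
width: 85.5
t 3.9 tcp [431.7  287.17 138.15] xyaw 83.28 q [-0.34  0.81 -0.57  1.79  0.63  0.73  0.2 ] F [-0.21 -0.69 -0.04] w 85.5
M
 [[ 0.12 -0.   -0.99]
 [ 0.99 -0.    0.12]
 [-0.   -1.    0.  ]]
shift units [0.1895 0.651  0.0266]
turn world deg 0.2236039158957368 spin units -0.0006211219885992689
```

```bash
python3 -m crank '[{"translation":[0.18,0.3,0.02],"spin":0,"hand":-1},{"translation":[0.18,0.6,0.02],"spin":0,"hand":-1},{"translation":[0.18,0.6,0.02],"spin":0,"hand":-1},{"translation":[0.18,0.6,0.02],"spin":0,"hand":-1}]'
python3 - <<'E'
from h import *
im,st=snap("wrist","w2")
plan([431.5,308.5,8],83.6)
print(rect("wrist",im,((45,80,30),(80,255,255)),(0,0,512,384),40,st))
E
```

```text
t: 4.4
tcp_pos: [433.0, 308.2, 68.0]
tool_rot: [-1.263, -1.12, 1.122]
wrist_force: [0.3, -1.0, 0.4]
width: 85.1
t 4.45 tcp [432.87 308.41  68.03] xyaw 83.18 q [-0.43  0.93 -0.48  1.79  0.72  0.6   0.1 ] F [-0.   -0.44  0.47] w 85.6
M
 [[ 0.12 -0.   -0.99]
 [ 0.99 -0.    0.12]
 [-0.   -1.    0.  ]]
shift units [-0.0003  0.5002  0.0112]
turn world deg 0.41848843663993307 spin units -0.0011624678795553697
(((471.3540344238281, 305.6856689453125), (46.34245681762695, 100.48851013183594), 83.35211944580078), array([476.27, 305.14]))
```

View pics/w2.png

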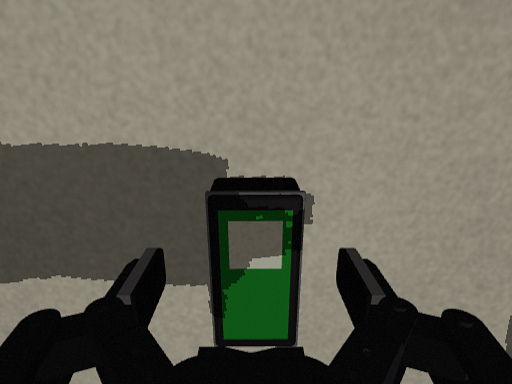

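The tub's column centre is about 255 and the jaw's is about 252, so the fingers straddle it evenly. Next I descend and grip.

```bash
python3 -m crank '[{"translation":[0,0.25,0.01],"spin":-0.001,"hand":-1},{"translation":[0,0.49,0.01],"spin":-0.001,"hand":-1},{"translation":[0,0.49,0.01],"spin":-0.001,"hand":-1},{"translation":[0,0.49,0.01],"spin":-0.001,"hand":1},{"translation":[0,0.49,0.01],"spin":-0.001,"hand":1},{"translation":[0,0.49,0.01],"spin":-0.001,"hand":1},{"translation":[0,0.49,0.01],"spin":-0.001,"hand":1},{"translation":[0,0.49,0.01],"spin":-0.001,"hand":1},{"translation":[0,0.49,0.01],"spin":-0.001,"hand":1},{"translation":[0,0.49,0.01],"spin":-0.001,"hand":1}]' 60
python3 -c "
from h import *
plan([431,190,30],91)"
```

```text
t: 5.7
tcp_pos: [432.4, 309.0, 11.0]
tool_rot: [-1.261, -1.127, 1.124]
wrist_force: [-0.4, -2.0, 15.1]
width: 59.4
t 5.7 tcp [432.42 308.97  11.05] xyaw 83.53 q [-0.47  1.02 -0.39  1.81  0.8   0.47  0.03] F [-0.41 -2.   15.1 ] w 59.4
M
 [[ 0.11  0.   -0.99]
 [ 0.99  0.    0.11]
 [ 0.   -1.   -0.  ]]
shift units [-0.9863 -0.1588 -0.1001]
turn world deg 7.4650022176387125 spin units -0.020736117271218647
```

Gripped at 59.4 mm, which is the tub's width. Lifting slightly.

```bash
python3 -m crank '[{"translation":[0,-0.1,0],"spin":0,"hand":1},{"translation":[0,-0.25,0],"spin":0,"hand":1},{"translation":[0,-0.25,0],"spin":0,"hand":1},{"translation":[0,-0.25,0],"spin":0,"hand":1}]'
python3 - <<'E'
from h import *
im,st=snap("wrist","w3")
plan([460,190,40],91)
im,st=snap("scene","s3")
cv2.imwrite("pics/s3c.png",cv2.resize(im[180:340,250:512],None,fx=2.5,fy=2.5))
E
```

```text
t: 6.2
tcp_pos: [432.4, 308.8, 41.0]
tool_rot: [-1.261, -1.127, 1.124]
wrist_force: [0.5, -0.3, -3.0]
width: 58.8
t 6.25 tcp [432.27 308.79  40.75] xyaw 83.53 q [-0.45  0.97 -0.44  1.81  0.76  0.54  0.06] F [-0.82 -0.46 -3.37] w 59.0
M
 [[ 0.11  0.   -0.99]
 [ 0.99  0.    0.11]
 [ 0.   -1.   -0.  ]]
shift units [-0.9576  0.006  -0.3412]
turn world deg 7.4723255412486225 spin units -0.02075645983680173
```

View pics/w3.png

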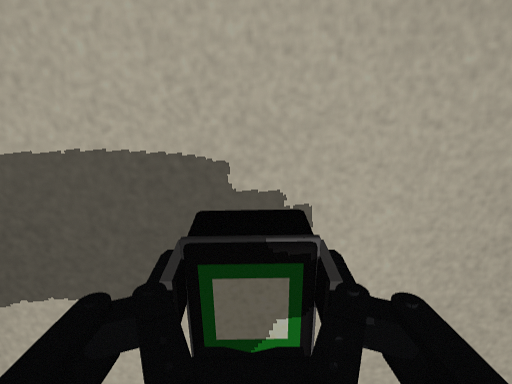

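View pics/s3c.png

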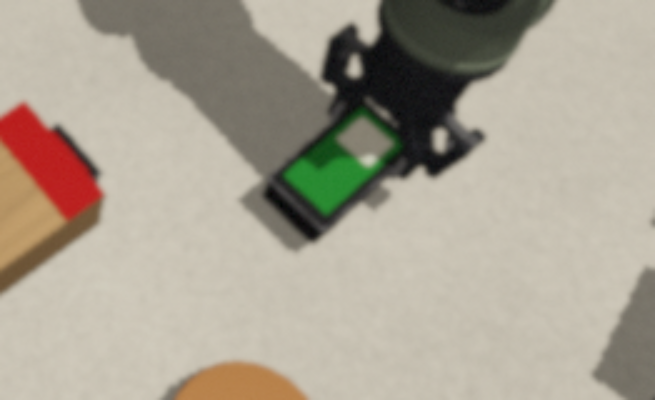

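The tub is held off the table, square in the fingers. The scene crop shows its shadow detached beneath it. Carrying it right, at x≈450–520, clear of the red riser's front at x≈620.

```bash
python3 -m crank '[{"translation":[-0.33,0,-0.1],"spin":-0.01,"hand":1},{"translation":[-0.66,0,-0.2],"spin":-0.021,"hand":1},{"translation":[-0.96,0,-0.3],"spin":-0.021,"hand":1},{"translation":[-0.96,0,-0.3],"spin":-0.021,"hand":1}]'
python3 -c "
from h import *
plan([470,72,40],91)"
```

```text
t: 6.8
tcp_pos: [455.5, 187.3, 40.2]
tool_rot: [-1.203, -1.22, 1.222]
wrist_force: [-0.0, 1.0, -2.5]
width: 58.8
t 6.8 tcp [455.48 187.35  40.19] xyaw 90.88 q [-0.22  0.95 -0.44  1.95  0.9   0.46  0.26] F [-0.04  1.02 -2.45] w 58.8
M
 [[-0.02  0.   -1.  ]
 [ 1.   -0.   -0.02]
 [-0.   -1.   -0.  ]]
shift units [-0.963   0.0032 -0.1062]
turn world deg 0.11665437973239534 spin units -0.00032403994370109815
```

```bash
python3 -m crank '[{"translation":[-0.33,0,-0.05],"spin":0,"hand":1},{"translation":[-0.66,0,-0.1],"spin":0,"hand":1},{"translation":[-1,0,-0.15],"spin":0,"hand":1},{"translation":[-1,0,-0.15],"spin":0,"hand":1}]'
python3 -c "
from h import *
plan([490,-45,40],91)"
```

```text
t: 7.3
tcp_pos: [475.5, 65.1, 40.0]
tool_rot: [-1.206, -1.216, 1.22]
wrist_force: [-1.2, 1.5, -2.7]
width: 59.5
t 7.3 tcp [475.49  65.15  39.98] xyaw 90.67 q [ 0.03  0.94 -0.44  1.99  0.96  0.43  0.44] F [-1.23  1.52 -2.73] w 59.5
M
 [[-0.01 -0.   -1.  ]
 [ 1.   -0.   -0.01]
 [-0.   -1.    0.  ]]
shift units [-0.9192  0.0027 -0.1103]
turn world deg 0.33324219830898016 spin units -0.0009256727730805004
```

```bash
python3 -m crank '[{"translation":[-0.33,0,-0.05],"spin":0,"hand":1},{"translation":[-0.66,0,-0.1],"spin":0,"hand":1},{"translation":[-1,0,-0.15],"spin":0,"hand":1},{"translation":[-1,0,-0.15],"spin":0,"hand":1}]'
python3 -c "
from h import *
plan([521,-103,40],91)"
```

```text
t: 7.8
tcp_pos: [495.0, -56.7, 39.9]
tool_rot: [-1.208, -1.213, 1.218]
wrist_force: [-0.3, 1.9, -1.9]
width: 59.2
t 7.8 tcp [494.98 -56.66  39.93] xyaw 90.45 q [ 0.32  0.96 -0.5   1.92  0.95  0.51  0.71] F [-0.35  1.9  -1.89] w 59.2
M
 [[-0.01 -0.   -1.  ]
 [ 1.   -0.   -0.01]
 [-0.   -1.    0.  ]]
shift units [-0.3879  0.0008 -0.2137]
turn world deg 0.5479141268311878 spin units -0.0015219836856421884
```

```bash
python3 -m crank '[{"translation":[-0.2,0,-0.1],"spin":-0.0015,"hand":1},{"translation":[-0.39,0,-0.17],"spin":-0.0015,"hand":1},{"translation":[-0.39,0,-0.17],"spin":-0.0015,"hand":1},{"translation":[-0.39,0,-0.17],"spin":-0.0015,"hand":1}]'
python3 - <<'E'
from h import *
plan([521,-103,12],91)
G=((45,80,30),(80,255,255))
im,st=snap("top","t4"); cv2.imwrite("pics/t4c.png",cv2.resize(im[60:260,230:430],(600,600),interpolation=2))
print(rect("top",im,G,(275,60,345,155),62))
im,st=snap("scene","s4");cv2.imwrite("pics/s4c.png",cv2.resize(im[80:260,120:360],(800,600),interpolation=2))
print(rect("scene",im,G,(130,160,225,240),62))
im,st=snap("wrist","w4")
E
```

```text
t: 8.3
tcp_pos: [515.7, -101.6, 40.0]
tool_rot: [-1.202, -1.221, 1.226]
wrist_force: [-0.3, -1.0, -2.7]
width: 58.8
t 8.3 tcp [ 515.74 -101.57   40.01] xyaw 91.08 q [ 0.42  0.99 -0.56  1.83  0.91  0.6   0.87] F [-0.28 -1.01 -2.67] w 58.8
M
 [[-0.02 -0.   -1.  ]
 [ 1.   -0.   -0.02]
 [-0.   -1.    0.  ]]
shift units [-0.0121  0.2334 -0.0438]
turn world deg -0.08244942756152795 spin units 0.000229026187670911
(((650.171875, -102.717529296875), (41.37811279296875, 109.7400894165039), 1.0724701881408691), array([652.24, -99.62]))
(((652.4609375, -101.67938232421875), (39.289405822753906, 108.85108184814453), 1.2737007141113281), array([653.02, -99.74]))
```

View pics/t4c.png

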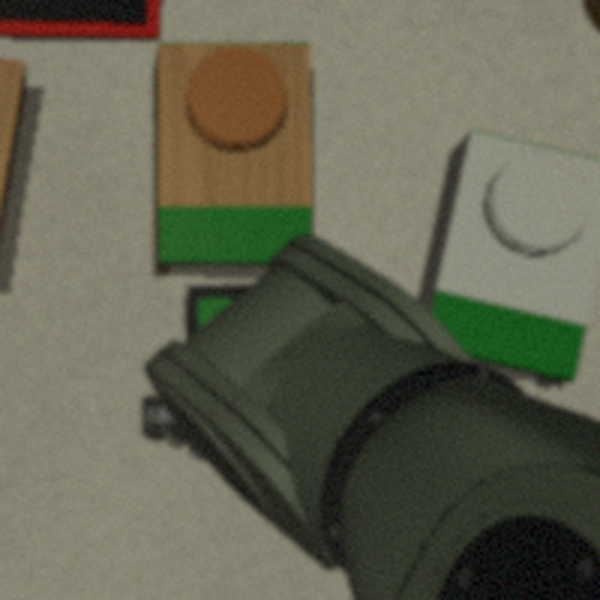

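View pics/s4c.png

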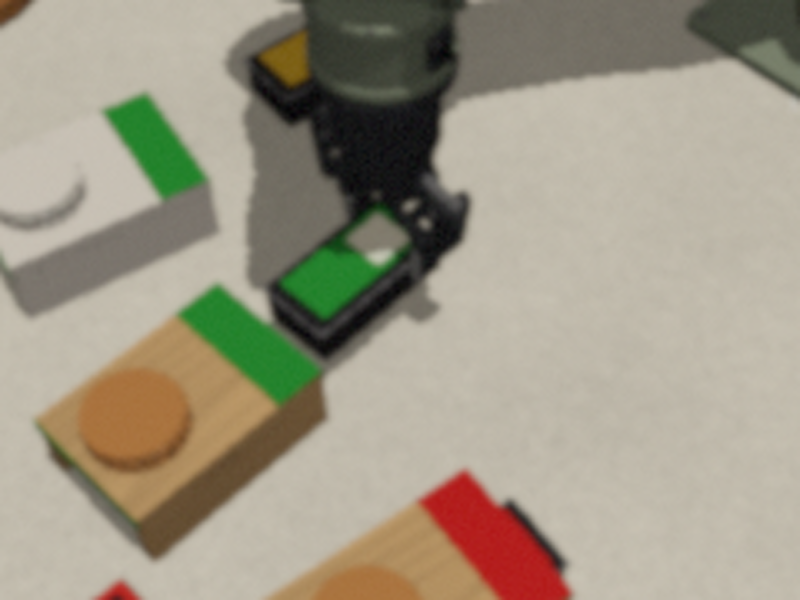

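View pics/w4.png

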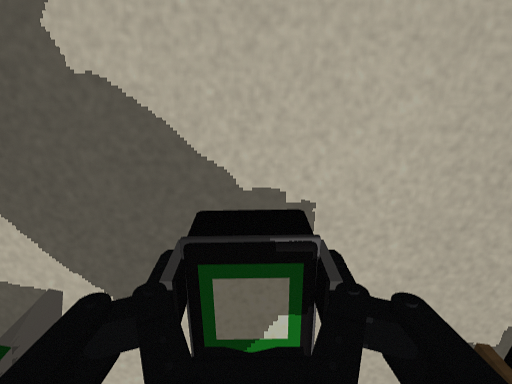

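The views agree: the tub is held square, about 15 mm in front of the wooden green riser. The white riser is off to the side and not touched. Lowering to the table.

```bash
python3 -m crank '[{"translation":[-0.025,0.1,0],"spin":0,"hand":1},{"translation":[-0.025,0.2,0],"spin":0,"hand":1},{"translation":[-0.025,0.24,0],"spin":0,"hand":1},{"translation":[-0.025,0.24,0],"spin":0,"hand":1}]'
python3 - <<'E'
from h import *
plan([587,-102.8,11],91)
E
```

```text
t: 8.95
tcp_pos: [515.6, -105.1, 11.1]
tool_rot: [-1.202, -1.221, 1.227]
wrist_force: [-0.3, 0.6, -1.4]
width: 58.6
t 8.95 tcp [ 515.59 -105.13   11.11] xyaw 91.09 q [ 0.41  1.04 -0.51  1.83  0.96  0.55  0.84] F [-0.32  0.62 -1.45] w 58.6
M
 [[-0.02 -0.   -1.  ]
 [ 1.   -0.   -0.02]
 [-0.   -1.    0.  ]]
shift units [ 0.008   0.0002 -0.5953]
turn world deg -0.09265124264605618 spin units 0.0002573645629057116
```

```bash
python3 -m crank '[{"translation":[0,0,-0.1],"spin":0,"hand":1},{"translation":[0,0,-0.2],"spin":0,"hand":1},{"translation":[0,0,-0.3],"spin":0,"hand":1},{"translation":[0,0,-0.3],"spin":0,"hand":1}]'
python3 - <<'E'
from h import *
plan([585,-104,11],91)
im,st=snap("scene","s5");cv2.imwrite("pics/s5c.png",cv2.resize(im[80:260,120:360],(800,600),interpolation=2))
E
```

```text
t: 9.45
tcp_pos: [552.3, -104.2, 11.0]
tool_rot: [-1.203, -1.222, 1.226]
wrist_force: [1.7, -0.4, 0.5]
width: 58.8
t 9.45 tcp [ 552.27 -104.2    10.98] xyaw 91.09 q [ 0.41  1.07 -0.57  1.7   0.9   0.65  0.92] F [ 1.75 -0.38  0.52] w 58.8
M
 [[-0.02  0.   -1.  ]
 [ 1.   -0.   -0.02]
 [-0.   -1.   -0.  ]]
shift units [-0.0035 -0.0001 -0.2727]
turn world deg -0.08925696496321223 spin units 0.00024793601378670066
```

View pics/s5c.png

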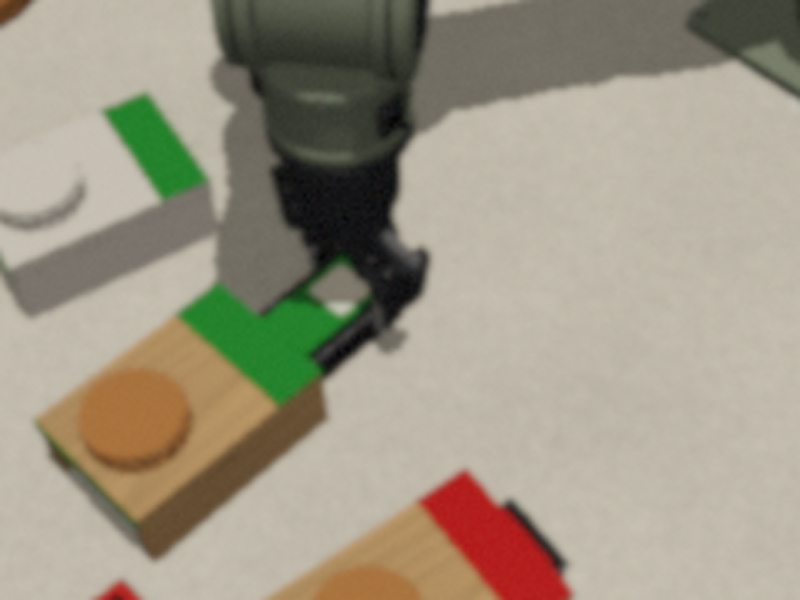

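The tub's front is entering the tunnel centred, with about 2 N of drag. Continuing, then releasing and backing off.

```bash
python3 -m crank '[{"translation":[0,0,-0.1],"spin":0,"hand":1},{"translation":[0,0,-0.2],"spin":0,"hand":1},{"translation":[0,0,-0.28],"spin":0,"hand":1},{"translation":[0,0,-0.28],"spin":0,"hand":1},{"translation":[0,0,-0.28],"spin":0,"hand":-0.5},{"translation":[0,0,-0.28],"spin":0,"hand":-0.5},{"translation":[0,0,-0.28],"spin":0,"hand":-0.5},{"translation":[0,0,-0.28],"spin":0,"hand":-0.5}]'
python3 - <<'E'
from h import *
plan([510,-104,11],91)
E
```

```text
t: 10.5
tcp_pos: [585.3, -103.6, 10.9]
tool_rot: [-1.202, -1.221, 1.226]
wrist_force: [-0.4, 0.3, 0.1]
width: 64.3
t 10.5 tcp [ 585.27 -103.62   10.95] xyaw 91.1 q [ 0.4   1.11 -0.6   1.57  0.85  0.74  1.  ] F [-0.39  0.26  0.06] w 64.3
M
 [[-0.02 -0.   -1.  ]
 [ 1.   -0.   -0.02]
 [-0.   -1.    0.  ]]
shift units [ 0.0089 -0.0002  0.6272]
turn world deg -0.09771842151110377 spin units 0.000271440059753066
```

```bash
python3 -m crank '[{"translation":[0,0,0],"spin":0,"hand":-0.8},{"translation":[0,0,0],"spin":0,"hand":-0.8},{"translation":[0,0,0.2],"spin":0,"hand":-0.8},{"translation":[0,0,0.4],"spin":0,"hand":-0.8},{"translation":[0,0,0.6],"spin":0,"hand":-0.8},{"translation":[0,0,0.6],"spin":0,"hand":-0.8},{"translation":[0,0,0.6],"spin":0,"hand":0.2},{"translation":[0,0,0.6],"spin":0,"hand":0.2},{"translation":[0,0,0.6],"spin":0,"hand":0.2},{"translation":[0,0,0.6],"spin":0,"hand":0.2}]'
python3 - <<'E'
from h import *
plan([565,-104,11],91)
im,st=snap("wrist","w6")
im,st=snap("scene","s6");cv2.imwrite("pics/s6c.png",cv2.resize(im[80:260,120:360],(800,600),interpolation=2))
E
```

```text
t: 11.75
tcp_pos: [513.4, -105.0, 10.9]
tool_rot: [-1.202, -1.221, 1.226]
wrist_force: [0.1, 0.3, -0.2]
width: 34.1
t 11.75 tcp [ 513.41 -104.97   10.91] xyaw 91.09 q [ 0.41  1.04 -0.51  1.84  0.97  0.54  0.83] F [ 0.12  0.26 -0.22] w 34.1
M
 [[-0.02 -0.   -1.  ]
 [ 1.   -0.   -0.02]
 [-0.   -1.    0.  ]]
shift units [-0.0001 -0.0009 -0.43  ]
turn world deg -0.09476217347433646 spin units 0.0002632282596509346
```

View pics/w6.png

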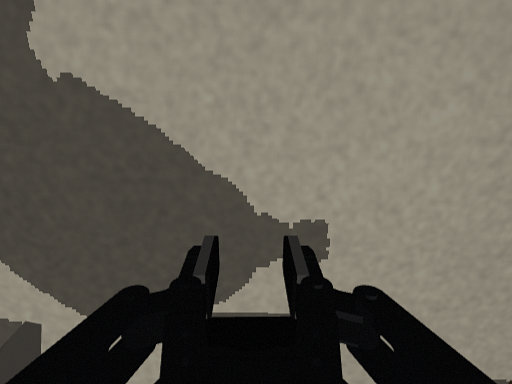

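View pics/s6c.png

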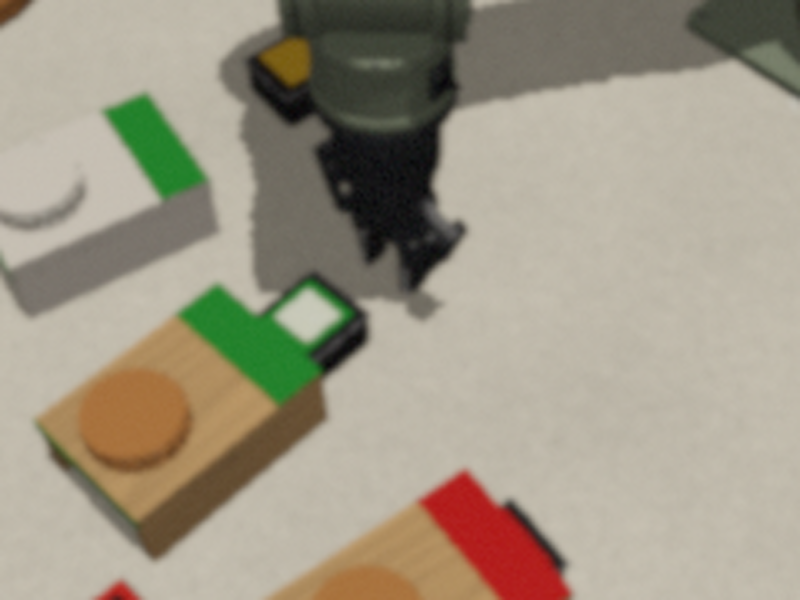

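The tub sits straight in the tunnel with about 65 mm sticking out. The fingers have closed to 34 mm and are clear behind it. I'll measure how far it sticks out, then push in stages.

```bash
cat > m.py <<'E'
from h import *
print(p2w("scene",[[214.8,161.6],[230.4,174.8]],40), p2w("scene",[[185.4,165.2],[217.5,191.6]],62))
E
python3 m.py
python3 -m crank '[{"translation":[0,0,-0.1],"spin":0,"hand":0.2},{"translation":[0,0,-0.2],"spin":0,"hand":0.2},{"translation":[0,0,-0.35],"spin":0,"hand":0.2},{"translation":[0,0,-0.4],"spin":0,"hand":0.2},{"translation":[0,0,-0.5],"spin":0,"hand":0.2},{"translation":[0,0,-0.5],"spin":0,"hand":0.2}]'
python3 - <<'E'
from h import *
plan([600,-103,11],91)
E
```

```text
[[ 568.89 -127.22   40.  ]
 [ 569.16  -70.77   40.  ]] [[ 635.85 -154.2    62.  ]
 [ 632.45  -44.39   62.  ]]
t: 12.6
tcp_pos: [573.4, -103.7, 10.8]
tool_rot: [-1.202, -1.222, 1.226]
wrist_force: [1.5, -0.3, -0.5]
width: 34.0
t 12.6 tcp [ 573.36 -103.75   10.81] xyaw 91.09 q [ 0.41  1.1  -0.59  1.62  0.87  0.71  0.97] F [ 1.45 -0.34 -0.47] w 34.0
M
 [[-0.02 -0.   -1.  ]
 [ 1.   -0.   -0.02]
 [-0.   -1.    0.  ]]
shift units [ 0.002  -0.0016 -0.2221]
turn world deg -0.09275766649659545 spin units 0.00025766018471276515
```

```bash
python3 -m crank '[{"translation":[0,0,-0.05],"spin":0,"hand":0.2},{"translation":[0,0,-0.1],"spin":0,"hand":0.2},{"translation":[0,0,-0.14],"spin":0,"hand":0.2},{"translation":[0,0,-0.14],"spin":0,"hand":0.2}]'
python3 - <<'E'
from h import *
plan([600,-103,11],91)
im,st=snap("wrist","w7")
im,st=snap("scene","s7");cv2.imwrite("pics/s7c.png",cv2.resize(im[120:220,160:280],(720,600),interpolation=2))
E
```

```text
t: 13.1
tcp_pos: [590.5, -103.3, 10.8]
tool_rot: [-1.203, -1.222, 1.225]
wrist_force: [-0.4, -0.7, -0.4]
width: 34.2
t 13.1 tcp [ 590.48 -103.32   10.78] xyaw 91.09 q [ 0.4   1.11 -0.6   1.55  0.85  0.75  1.01] F [-0.41 -0.65 -0.38] w 34.2
M
 [[-0.02  0.   -1.  ]
 [ 1.   -0.   -0.02]
 [-0.   -1.   -0.  ]]
shift units [ 0.0012 -0.0018 -0.0793]
turn world deg -0.08896385214616487 spin units 0.00024712181151712465
```

View pics/s7c.png

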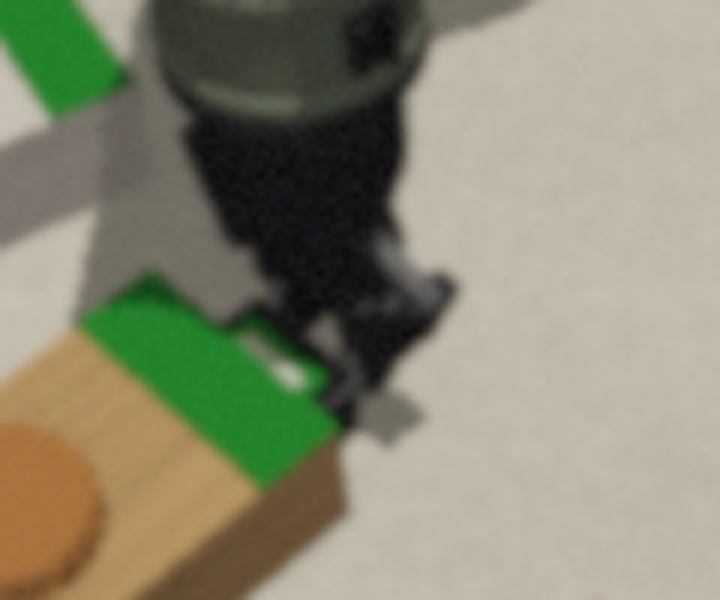

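View pics/w7.png

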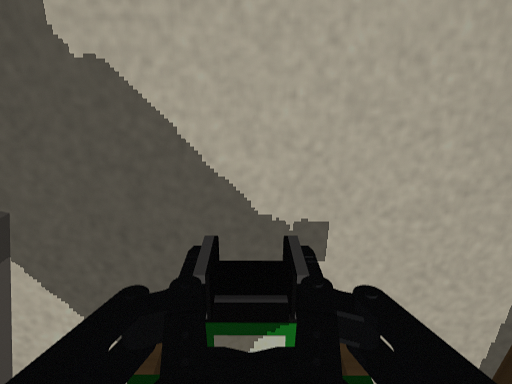

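Run:
```python
from h import *
im=cv2.imread("pics/w7.png"); print(im[255:330:3,250].tolist())
print(p2w("wrist",[[250,261],[250,295],[250,302],[250,322]],40), p2w("wrist",[[250,261]],0))
s=160+np.array([255,355])/6; v=120+np.array([303,400])/6
print(p2w("scene",np.c_[s,v],40))
cv2.imwrite("pics/w7c.png",cv2.resize(im[220:384,140:370],None,fx=3.4,fy=3.4,interpolation=2))
```

```text
[[68, 76, 80], [71, 79, 83], [5, 4, 4], [4, 7, 4], [7, 5, 6], [9, 7, 7], [4, 4, 4], [8, 7, 6], [5, 7, 7], [5, 7, 5], [1, 4, 2], [3, 2, 3], [0, 0, 1], [7, 6, 8], [27, 26, 29], [37, 37, 38], [5, 4, 3], [6, 3, 4], [8, 7, 8], [6, 10, 8], [9, 7, 7], [9, 9, 11], [8, 7, 10], [14, 50, 10], [11, 47, 8]]
[[ 577.58 -104.67   40.  ]
 [ 595.18 -104.34   40.  ]
 [ 599.   -104.27   40.  ]
 [ 610.31 -104.06   40.  ]] [[ 603.14 -104.39    0.  ]]
[[ 608.24 -127.83   40.  ]
 [ 611.59  -64.12   40.  ]]
```

View pics/w7c.png

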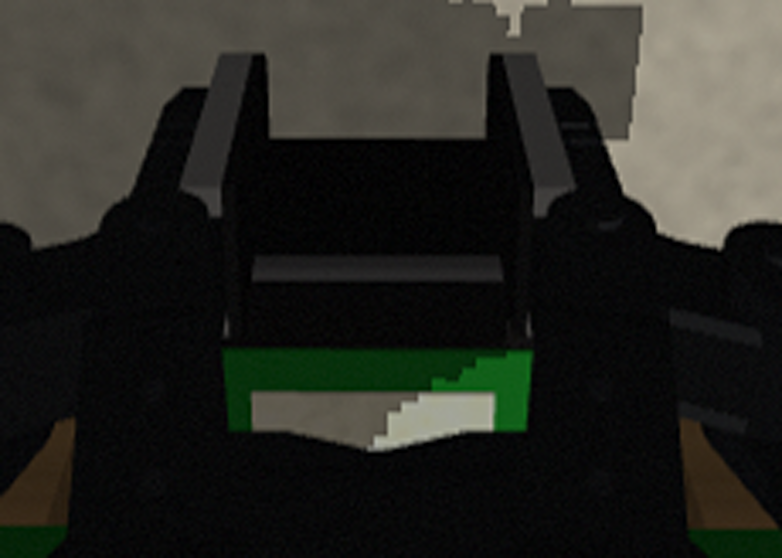

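Run:
```python
from h import *
im=cv2.imread("pics/w7.png"); print([ (r,im[r,150].tolist(),im[r,358].tolist()) for r in range(366,384,2)])
print(p2w("wrist",[[150,375.5],[358,375.5]],62))
```

```text
[(366, [21, 36, 50], [21, 38, 52]), (368, [22, 39, 53], [25, 39, 52]), (370, [23, 39, 55], [24, 40, 54]), (372, [24, 41, 56], [23, 39, 54]), (374, [18, 37, 39], [27, 43, 59]), (376, [3, 31, 0], [5, 34, 1]), (378, [7, 35, 7], [9, 36, 6]), (380, [2, 32, 0], [3, 34, 2]), (382, [5, 35, 1], [9, 35, 6])]
[[ 617.75 -144.22   62.  ]
 [ 615.78  -60.33   62.  ]]
```

The wrist crop shows the tub's rear face between the fingers and its rear edge at x≈602. The walls meet the green board edge (z=50) at row 375, which puts the riser front at x≈632, in agreement with the other cameras (about 631). About 29 mm sticks out, so I push 9.5 mm more.

```bash
python3 -m crank '[{"translation":[0,0,-0.04],"spin":0,"hand":0.2},{"translation":[0,0,-0.08],"spin":0,"hand":0.2},{"translation":[0,0,-0.08],"spin":0,"hand":0.2},{"translation":[0,0,-0.08],"spin":0,"hand":0.2}]'
python3 - <<'E'
from h import *
plan([600,-103,11],91)
im,st=snap("wrist","w8")
for c in (235,250,265): 
  g=im[:,c].astype(int); print(c,[r for r in range(250,345) if g[r,1]-g[r,2]>20][:2],[r for r in range(230,300) if g[r].sum()<60][:1])
r=next(r for r in range(345,384) if int(im[r,150,1])-int(im[r,150,2])>12)if 1 else 0
print(r,p2w("wrist",[[150,r-.5]],50))
cv2.imwrite("pics/w8c.png",cv2.resize(im[220:384,140:370],None,fx=3.4,fy=3.4,interpolation=2))
E
```

```text
t: 13.7
tcp_pos: [599.8, -103.2, 10.8]
tool_rot: [-1.203, -1.222, 1.226]
wrist_force: [-0.3, -0.6, -0.7]
width: 33.9
t 13.7 tcp [ 599.77 -103.2    10.78] xyaw 91.09 q [ 0.4   1.12 -0.61  1.52  0.84  0.78  1.03] F [-0.34 -0.65 -0.67] w 33.9
M
 [[-0.02  0.   -1.  ]
 [ 1.   -0.   -0.02]
 [-0.   -1.   -0.  ]]
shift units [ 0.0016 -0.0018 -0.0019]
turn world deg -0.09346049226793696 spin units 0.0002596124785220471
235 [323, 324] [262]
250 [323, 324] [262]
265 [323, 324] [262]
359 [[ 631.99 -148.29   50.  ]]
```

In-hand estimate: front at 632.0 and rear edge at 611.9, so about 20 mm sticks out. Backing away and checking.

```bash
python3 -m crank '[{"translation":[0,0,0.1],"spin":0,"hand":0.2},{"translation":[0,0,0.4],"spin":0,"hand":0.2},{"translation":[0,-0.1,0.8],"spin":0,"hand":0.2},{"translation":[0,-0.4,1],"spin":0,"hand":0.2},{"translation":[0,-0.8,1],"spin":0,"hand":0.2},{"translation":[0,-0.8,1],"spin":0,"hand":0.2}]'
python3 -m crank '[{"translation":[0.5,-0.4,0],"spin":0,"hand":0.2},{"translation":[1,-0.6,0],"spin":0,"hand":0.2},{"translation":[1,-0.6,0],"spin":0,"hand":0.2},{"translation":[1,-0.6,0],"spin":0,"hand":0.2}]'
python3 - <<'E'
from h import *
plan([500,-103,11],91)
im,st=snap("wrist","w9")
im,st=snap("top","t9");cv2.imwrite("pics/t9c.png",cv2.resize(im[40:190,230:430],(800,600),interpolation=2))
im2,st=snap("scene","s9");cv2.imwrite("pics/s9c.png",cv2.resize(im2[120:220,160:280],(720,600),interpolation=2))
Y=((20,80,30),(35,255,255));print("yel",rect("top",im,Y,(370,220,430,300),40))
# expected outline of target pose
for f in(632,):
  print('top rear corners exp',w2p("top",[[612,-133,40],[612,-73,40]]), 'scene',w2p("scene",[[612,-133,40],[612,-73,40]]))
E
```

```text
t: 14.5
tcp_pos: [480.8, -105.4, 109.5]
tool_rot: [-1.206, -1.224, 1.224]
wrist_force: [-0.7, -0.1, -1.5]
width: 34.2
t: 15.0
tcp_pos: [478.3, 15.1, 180.8]
tool_rot: [-1.206, -1.225, 1.225]
wrist_force: [-0.4, -0.9, -0.1]
width: 34.3
t 15.0 tcp [478.33  15.08 180.78] xyaw 91.13 q [ 0.3   0.72 -0.72  1.89  0.67  0.79  0.8 ] F [-0.43 -0.88 -0.05] w 34.3
M
 [[-0.02  0.   -1.  ]
 [ 1.   -0.   -0.02]
 [-0.   -1.   -0.  ]]
shift units [-0.9812  1.4198 -0.1547]
turn world deg -0.13191594721331512 spin units 0.00036643318670365313
yel (((405.2375793457031, -307.5907287597656), (52.92372512817383, 99.55351257324219), 85.36451721191406), array([ 418.78, -311.4 ]))
top rear corners exp [[320.28 158.02]
 [292.81 157.53]] scene [[199.92 170.16]
 [216.51 184.58]]
```

View pics/t9c.png

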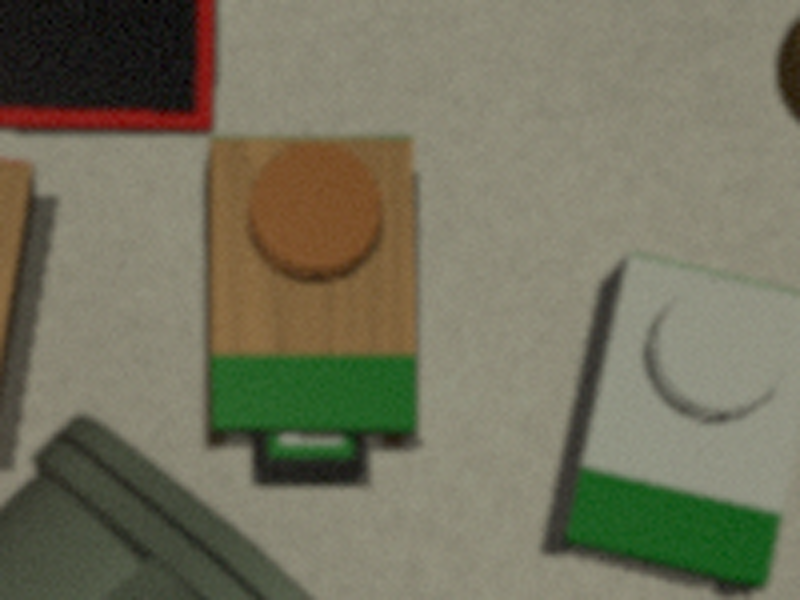

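View pics/s9c.png

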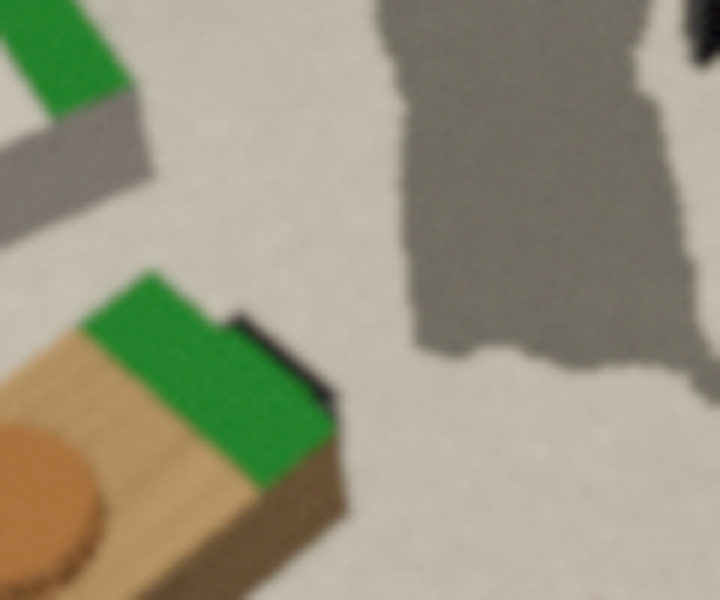

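View pics/w9.png

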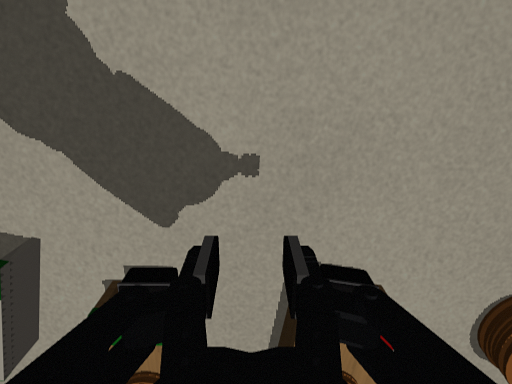

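Run:
```python
from h import *
im=cv2.imread("pics/t9.png"); i0=cv2.imread("pics/t0.png" if 0 else "pics/top0.png")
cv2.imwrite("pics/t9f.png",im)
print("scene rear",p2w("scene",[[199.7,172.5],[215.8,185.8]],40))
def rc(img,x,y,yaw,z):  # rectify: 3px/mm, u along -y', v along -x'
    o=np.array([x,y]);ex=np.array([np.cos(yaw),np.sin(yaw)]);ey=np.array([-ex[1],ex[0]])
    W=[o+ex*60+ey*65,o+ex*60-ey*65,o-ex*40-ey*65,o-ex*40+ey*65]
    src=w2p("top",[[*w,z] for w in W]).astype(np.float32)
    H=cv2.getPerspectiveTransform(src,np.float32([[0,0],[390,0],[390,300],[0,300]]))
    return cv2.warpPerspective(img,H,(390,300),flags=2)
R_=((0,120,40),(8,255,255))
r,_=rect("top",i0,R_,(170,110,240,155),62); print("red band",r)
r1,_=rect("top",i0,((165,120,40),(180,255,255)),(170,110,240,155),62); print(r1)
```

```text
scene rear [[ 616.98 -128.03   40.  ]
 [ 615.55  -71.57   40.  ]]
red band ((636.5533447265625, 123.90833282470703), (111.9559326171875, 54.423274993896484), 81.45254516601562)
((655.2254638671875, 92.70146942138672), (3.0422732830047607, 0.0), 136.71751403808594)
```

View pics/t9f.png

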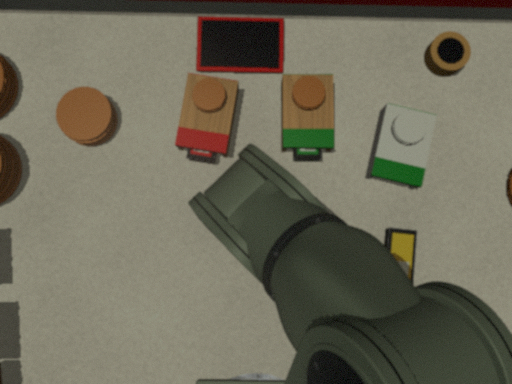

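The full top view shows the tub in the wooden green riser at (308,154). The red tub is unmoved, and the yellow tub at (400,257) is in place, partly hidden by the arm. Now I compare how far the green tub sticks out with the red one, whose 20 mm is known.

Run:
```python
from h import *
im=cv2.imread("pics/t9.png")
def rc(img,x,y,yaw,z):
    o=np.array([x,y]);ex=np.array([np.cos(yaw),np.sin(yaw)]);ey=np.array([-ex[1],ex[0]])
    W=[o+ex*60+ey*65,o+ex*60-ey*65,o-ex*40-ey*65,o-ex*40+ey*65]
    src=w2p("top",[[*w,z] for w in W]).astype(np.float32)
    H=cv2.getPerspectiveTransform(src,np.float32([[0,0],[390,0],[390,300],[0,300]]))
    return cv2.warpPerspective(img,H,(390,300),flags=2)
# red riser: band fit w/o tub label
h=cv2.cvtColor(im,cv2.COLOR_BGR2HSV); m=cv2.inRange(h,(0,120,40),(8,255,255))|cv2.inRange(h,(170,120,40),(180,255,255))
m[150:]=0; m[:,:170]=0; m[:,240:]=0; m[:118]=0
v,u=np.nonzero(m); r=cv2.minAreaRect(p2w("top",np.c_[u,v],62)[:,:2].astype(np.float32)); print(r)
a=np.radians(r[2] if r[1][0]<r[1][1] else r[2]-90); print(np.degrees(a))
fx,fy=np.array(r[0])-20*np.array([np.cos(a),np.sin(a)])
A=rc(im,fx,fy,a,62); B=rc(im,631,-102.6,np.radians(1.1),62)
cv2.imwrite("pics/cmp9.png",np.hstack([A,B]))
```

```text
((641.6434936523438, 123.40376281738281), (111.6489028930664, 44.607704162597656), 81.70742797851562)
-8.292572021484375
```

View pics/cmp9.png

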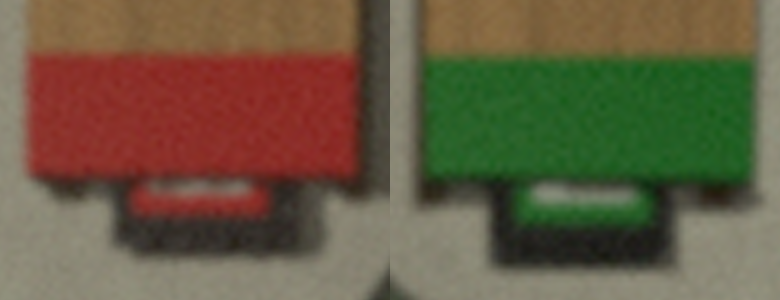

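Run:
```python
from h import *
def rc(cam,img,x,y,yaw,z):
    o=np.array([x,y]);ex=np.array([np.cos(yaw),np.sin(yaw)]);ey=np.array([-ex[1],ex[0]])
    W=[o+ex*60+ey*65,o+ex*60-ey*65,o-ex*40-ey*65,o-ex*40+ey*65]
    src=w2p(cam,[[*w,z] for w in W]).astype(np.float32)
    H=cv2.getPerspectiveTransform(src,np.float32([[0,0],[390,0],[390,300],[0,300]]))
    return cv2.warpPerspective(img,H,(390,300),flags=2)
ra=np.radians(-8.3); rf=np.array([641.64,123.4])-20*np.array([np.cos(ra),np.sin(ra)])
for cam,f,f2 in(("top","t9",0),("scene","s9",1)):
    im=cv2.imread(f"pics/{f}.png")
    A=rc(cam,im,*rf,ra,62);B=rc(cam,im,631,-102.6,np.radians(1.1),62)
    if f2: cv2.imwrite("pics/cmp9s.png",np.hstack([A,B]))
    else:
      for n,X,c0,s in(("red",A,200,-1),("grn",B,195,1)):
        for dc in(-45,0,45):
          c=X[:,c0+dc-6:c0+dc+6].mean(1); 
          g=(c[:,2]-c[:,:2].mean(1)) if n=="red" else c[:,1]-c[:,[0,2]].mean(1)
          print(n,dc,"colour",g[165:240:3].round().astype(int).tolist()); print("   lum",c[225:290:3].mean(1).round().astype(int).tolist())
```

```text
red -45 colour [93, 88, 78, 68, 52, 38, 31, 31, 39, 52, 65, 79, 87, 89, 85, 73, 59, 40, 24, 13, 8, 8, 8, 7, 7]
   lum [50, 47, 45, 46, 45, 42, 42, 43, 50, 62, 79, 94, 108, 120, 125, 128, 128, 129, 132, 133, 133, 132]
red 0 colour [94, 90, 79, 66, 46, 31, 20, 19, 28, 41, 59, 76, 87, 91, 85, 74, 60, 41, 27, 15, 10, 9, 8, 8, 7]
   lum [48, 48, 46, 44, 45, 47, 47, 47, 53, 62, 78, 93, 109, 121, 128, 131, 131, 132, 132, 133, 133, 133]
red 45 colour [94, 89, 79, 64, 46, 33, 26, 29, 38, 49, 66, 80, 89, 92, 87, 76, 63, 46, 32, 18, 11, 8, 8, 8, 7]
   lum [46, 45, 46, 45, 43, 43, 44, 46, 53, 65, 82, 96, 112, 120, 127, 129, 130, 132, 132, 131, 129, 129]
grn -45 colour [59, 58, 52, 44, 35, 24, 16, 12, 12, 15, 18, 24, 30, 38, 46, 52, 56, 55, 48, 37, 24, 14, 5, 3, 2]
   lum [43, 41, 38, 37, 36, 36, 35, 33, 31, 32, 35, 38, 41, 55, 70, 91, 105, 119, 127, 131, 132, 130]
grn 0 colour [59, 58, 55, 47, 38, 26, 18, 10, 10, 11, 13, 18, 25, 34, 44, 51, 54, 52, 46, 39, 27, 19, 9, 3, 0]
   lum [46, 39, 34, 35, 35, 32, 29, 31, 34, 33, 31, 32, 35, 51, 70, 92, 107, 120, 127, 130, 130, 129]
grn 45 colour [58, 58, 55, 47, 39, 28, 21, 15, 14, 16, 18, 25, 32, 41, 49, 53, 55, 53, 47, 40, 29, 19, 9, 5, 2]
   lum [42, 42, 39, 34, 30, 27, 27, 28, 29, 29, 30, 35, 43, 57, 71, 91, 106, 121, 130, 134, 136, 134]
```

View pics/cmp9s.png

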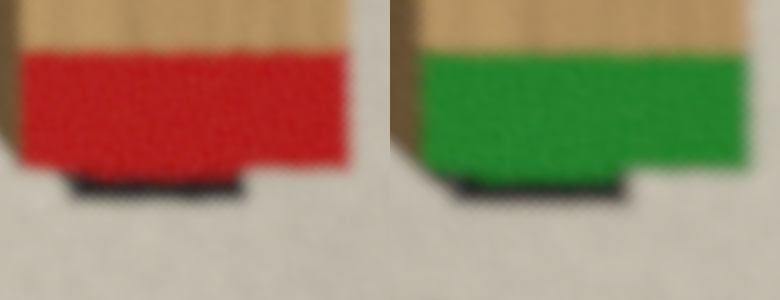

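The comparisons put it at 20 mm (wrist camera), about 21 mm (scene camera against the red tub) and about 22–23 mm (top camera against the red tub). All of these count as "about 20 mm". The tub is straight, centred and flat, and the arm is clear.

```bash
python3 -c "
from station import ctrl
print(ctrl.finish_job())"
```

```text
the job is handed in; nothing more can be done
None
```

The green-label tub is under the wooden riser with the green band, pushed in from the banded front, with roughly 20 mm still sticking out. I handed the job in at about 15 s of the 54 s allowed.

**What I did:** I gripped the tub near its rear end and carried it just above the table to the front of the riser. There I set it down flat, slid it about halfway in, let go, and pushed it the rest of the way with the fingertips. Then I moved the arm clear.

**Last checks:**
- **How far it sticks out:** the checks differ slightly, from 20 to 23 mm. The wrist camera gave about 20 mm. Comparing with the red tub, which sticks out 20 mm, gave about 21 mm from the scene camera and 22–23 mm from the top camera. A rougher direct reading from the scene camera gave about 18 mm. I did not adjust it further.
- **Position:** the tub is straight and centred in the tunnel.
- **Forces:** the highest wrist force I saw was about 15 N, while closing the grip.
- **Other tubs:** the red tub looked unmoved in the last top view. The yellow tub was partly hidden by the arm, so my last fit of its position was off by about 4 mm. Its visible part matched the start, and nothing went near it.

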